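# Dock the vial block and flip the bay's flag to filled

### The job

A vial block has been left part way into one of the two docking bays. Push the block with the fingertips until it is fully home against the bay's back stop, then flip that bay's hinged flag right over with a fingertip so that it lies flat across the mouth behind the block, raised-disc face up. Touch things lightly, without gripping anything; do not lift the block, its vials or anything else, and leave the empty bay's flag and the other things as they are.

Things in the scene. Friction and masses are not known exactly. Their poses are not given: they have to be found in the camera images.
- bay_used: the bay with the block (left or right one): fixed channel, white walls on an aluminium base. Origin on the worktop under its middle; +x from mouth to back stop, +y left, z up. mm: floor z 5, base x -75..75, y -46..58; wall inner faces y +-32, tops z 38; back stop face x 67. Right of the mouth a 26 mm wide outrigger (to y -86) carries the open flag on a rest 40 high (y -79..-73).
- bay_spare: the empty bay, the same build and axes as the other; its flag is open and stays so.
- flag_used (a joint): flag of the block's bay, rad: 0 = open, level to the right (-y) outside the channel, ring face and lug up; 1.57 upright; 3.14 (end stop) = closed, flat across the mouth, disc face up, lug hanging in the channel behind the block. Starts at 0 to 0.25. Stiff hinge (0.03 N m friction, flag 45 g): it stays where it is left and does not fall over or lie down by itself.
- flag_spare (a joint): flag of the empty bay, the same build and values; starts open (0 to 0.25) and stays so.
- hinge_used (a point): middle of the used flag's hinge axis, on top of the right wall at x -57, y -36, z 43 mm of the bay; the axis runs along the bay's x, its knuckles reach z 48 mm. The flag is a white plate 38 mm wide along the axis, 5 mm thick, reaching 67 mm from it; closed, its top lies at z 45.5 mm (disc 1.5 mm more).
- lug_used (a point): middle of the top edge, outer side, of the used flag's lug: upright tab at the flag's free end, flush with it, 67 mm from the axis, 24 wide, 6 thick, top 25 mm above the axis when open. The open free end juts 24 mm past its rest, 40 mm clear above the worktop: a finger slanted in under it carries it up and over, round the hinge. A level push on the end only wedges it.
- vial_block: clear teal block 98 mm long, 60 wide, 26 high, about 120 g, loose on the channel floor, length along the channel, near end 1 to 21 mm out of the mouth (to the touch it is 94 mm long). Origin: centre of its underside, 5 mm above the worktop; its y axis lies along its length. Starts 45 to 65 mm short of home; home, its origin is at x 18 mm, y 0 (+-3) of the bay.
- vial_1: white-capped vial, 22 mm across, 59 mm high, standing loose in the block's pocket towards the back stop, its top 70 mm above the worktop. Origin: centre of its underside.
- vial_2: grey-capped vial, 22 mm across, 51 mm high, loose in the block's pocket towards the mouth, its top 62 mm above the worktop. Origin: centre of its underside.
- drop_bottle: bystander: dropper bottle with blue collar and bulb, 22 mm across, 77 mm high, standing on the worktop in front of the bays. Origin: centre of its underside.
- small_vial: bystander: small vial, 22 mm across, 45 mm high, standing on the worktop in front of the bays at the left. Origin: centre of its underside.
- loose_cap: bystander: white screw cap, 20 mm across, 14 mm high, lying on the worktop near the small vial. Origin: centre of its underside.
There are look-alikes about, which are no part of the job. Leave any orange look-alike of the vial_1 alone.

How it is judged:
On the way, in this order (a step that is already met when the one before it is completed fails the run):
1. the vial block is fully home against the back stop of its bay (x of vial_block in the frame of bay_used above 0.0145 m and z of vial_block in the frame of bay_used below 0.01 m), for 0.2 s.
2. that bay's flag lies flipped over, flat across the mouth behind the block (all of step 1 and value of joint flag_used above 3.04 rad), for 0.2 s.
At the end, for the whole second after the job is handed in: The block stands on the channel floor within 3.5 mm of fully home, at rest and level; the used bay's flag is within 0.1 rad of its closed stop (disc face up); the vials stand in their pockets (within 6 mm of the pocket floor, tilt under 0.3 rad); the empty bay's flag is still open (under 0.45 rad) (all of step 2 and value of joint flag_spare below 0.45 rad and linear speed of vial_block below 0.01 m/s and angle between vial_block's own z axis and vertical below 0.05 rad and z of each of vial_1, vial_2 in the frame of vial_block below 0.012 m and angle between each of vial_1, vial_2's own z axis and vertical below 0.3 rad); the robot touches nothing.
It fails at once if the block is gripped or forced on its way home (fingers on it with more than 38 N) (contact force between the fingers and vial_block above 38 N and x of vial_block in the frame of bay_used below 0.01 m).
It fails at once if the flag is gripped or forced on its way over (fingers on the bay and its flag with more than 38 N) (contact force between the fingers and bay_used above 38 N and value of joint flag_used below 2.9 rad).
It fails at once if the vial block is lifted or tipped, or a vial lifted out of its pocket (height (world z) of vial_block above 0.02 m or angle between vial_block's own z axis and vertical above 0.2 rad or z of any of vial_1, vial_2 in the frame of vial_block above 0.026 m).
It fails at once if the empty bay's flag is turned (value of joint flag_spare above 0.6 rad).
It fails at once if a bystander is lifted, knocked over or shifted by more than 30 mm (distance of any of drop_bottle, small_vial, loose_cap from where it was at the start of the episode above 0.03 m or angle between any of drop_bottle, small_vial, loose_cap's own z axis and vertical above 0.6 rad).
It also fails if it takes over 51 s, if anything falls off the work surface, if the arm or the gripper's body presses on something with over 40 N, if the wrist force passes 120 N, or if a joint passes its speed limit or range.

### The arm

A 6-joint arm with a two-finger parallel gripper is mounted at the origin on a cart in front of the work surface, level with it; the furniture and walls round the work are solid. World frame = base frame: x ahead of the robot, y to its left, z up, the work surface at z = 0. Lengths are in m, angles in rad, forces in N, time in s.
With the tool pointing down it reaches from about 0.35 to 0.925 m from the base axis. Payload 6.4 kg.
Tool frame: the origin (TCP) lies between the finger pads; the fingertips stand 25 mm ahead of it and the grasp point (between the pads) lies 6 mm ahead of it; z points along the fingers, y is the line along which they close (so a half turn about z gives the same grasp; the last joint's range is limited). The gripper opens to 85 mm and grips with 20 to 120 N. Pads are 22 mm wide; open, the fingers measure 114 mm over their backs; the gripper's body (76 mm by 85 mm) begins 54 mm behind the grasp point. The pads swing forward as they close: fully open they stand 13 mm farther back than shut.
Start: joints at [-1.467, 0.245, 1.558, -0, 1.339, -0.174], TCP at [0.178, -0.625, 0.256] pointing down, gripper open.
Joint ranges: [-3.13, 3.13], [-1.02, 2.26], [0.13, 2.54], [-0.95, 4.09], [0.21, 2.88], [-2.74, 2.74]. Speed limits (rad/s): [2.57, 2.57, 3.14, 3.14, 3.14, 3.14].

### API

Orientations are given as [roll, pitch, yaw] about the fixed x, y, z axes, in that order (R = Rz(yaw) Ry(pitch) Rx(roll)).
In Python, from rig import env gives the robot as it stands. The module is installed in compiled form; this text tells all that it offers.
- The arm moves only by the tool jog_arm, never from a script. Its argument "commands" is a list of rows, each a list of 2 entries, a list of its own where there are three numbers: the shift along the tool's x, y, z in mm, then the turn about the tool's z in rad. A call has 1 to 8 rows; each row shifts and turns the commanded pose from where the row before left it, along the tool's axes as they then stand; what a row does not reach is not made up. A row lasts 1/8 s, in which the tool goes at most 62.5 mm and 10.7 degrees, less where a joint would pass 70% of its speed; a pose out of reach is approached as far as the arm can. A call with a gripper value outside its range is refused whole. "jaw" is the closure, from 0 (fully open) to 1 (shut), set as the call begins (left out, the last holds). The fingers move at their own pace and stop on an object; the grip force is fixed at half the most. Time passes only in rows, so rows that do not move let the fingers close. It gives the time, the measured TCP pose, the force, the opening and the grip force at its end, in the units of the state.
- env.get_obs(): the state, without advancing time (a new reading comes with each control period).
- env.camera(name): name is "scene" or "side" or "wrist"; returns the picture (400x640x3 uint8, red, green, blue); there is no depth.
- env.get_calibration(name): a dict with "camera_matrix" (3x3 intrinsics, pixels), "dist" ([k1, k2, p1, p2, k3] as OpenCV has them; the pictures are not rectified), "world_to_cam" (4x4, takes a point from world to camera coordinates). Camera axes: x right, y up, looking along -z (the intrinsics and any distortion apply to the point x, -y, -z); pixel columns grow to the right and rows downward; lengths in m; the calibration is good to about 2 mm. A picture is of the moment at which its call begins: read the wrist's pose just before it. get_calibration takes no time and is no camera call; for the wrist camera it gives the pose at the moment of the call.
- env.sign_off(): hands the job in; it is judged then, once.
The state is a dict: "time": time; "joints": joint angles; "dq": joint speeds; "joint_torque": joint torques, N m; "position": TCP position; "tool_rot": TCP orientation; "force": force on the tool from outside, world axes, zero at the start; "wrist_torque": the same for the moment, N m; "opening": finger opening in m; "gripper_force": force on a finger pad.
Only numpy, scipy, OpenCV 4.12 (cv2) and the standard library are available. Lean on these libraries where they do the work, as an engineer would, in place of code of your own. Each camera call takes 0.05 s, during which the arm holds its last target. There are 200 camera calls.

## Working session

There is one attempt and no reset: what is moved stays moved. The work goes in short steps, Python scripts to look and compute and a tool call to move; the robot and the scene stay as the last step left them, time stands still between calls to the robot, and variables do not carry over. Pictures are saved under pics/ and viewed, at most 10 in all, crops included, and the job is handed in when it is done.

Besides the shell and the picture viewer there is one more tool, called after "Request:" by a JSON object that holds its "name" and its "arguments", one argument or row to a line. jog_arm: Moves the arm, as the interface text tells. Its arguments: {"type":"object","properties":{"commands":{"type":"array"},"jaw":{"type":"number"}},"required":["commands"]}

```bash
mkdir -p pics; cat > h.py <<'E'
import numpy as np, cv2
from rig import env
def grab(n,f):
    im=env.camera(n); cv2.imwrite('pics/'+f,cv2.cvtColor(im,cv2.COLOR_RGB2BGR)); return im
def ray(c,uv):
    K=np.array(c["camera_matrix"]);d=np.array(c["dist"]);T=np.array(c["world_to_cam"])
    p=cv2.undistortPoints(np.array([[uv]],float),K,d)[0,0]
    R=T[:3,:3];o=-R.T@T[:3,3];v=R.T@np.array([p[0],-p[1],-1]);return o,v/np.linalg.norm(v)
def onz(c,uv,z):
    o,v=ray(c,uv);return o+v*(z-o[2])/v[2]
def proj(c,P):
    K=np.array(c["camera_matrix"]);d=np.array(c["dist"]);T=np.array(c["world_to_cam"])
    q=(T[:3,:3]@np.array(P,float).reshape(-1,3).T).T+T[:3,3]
    q=q*[1,-1,-1];return cv2.projectPoints(q,np.zeros(3),np.zeros(3),K,d)[0][:,0]
def tri(c1,a,c2,b):
    o1,v1=ray(c1,a);o2,v2=ray(c2,b)
    s=np.linalg.lstsq(np.c_[v1,-v2],o2-o1,rcond=None)[0]
    p,q=o1+s[0]*v1,o2+s[1]*v2;return (p+q)/2,np.linalg.norm(p-q)
E
python3 - <<'E'
from h import *
o=env.get_obs();print(o)
a=grab('scene','s0.png');b=grab('side','d0.png')
for n in('scene','side','wrist'):
    c=env.get_calibration(n);T=np.array(c["world_to_cam"]);print(n,-T[:3,:3].T@T[:3,3],-T[2,:3],c['camera_matrix'][0][0])
E
```

```text
{'time': 0.0, 'joints': array([-1.46710863e+00,  2.45827964e-01,  1.55905595e+00,  1.47054751e-05,
        1.33868166e+00, -1.74123876e-01]), 'dq': array([ 4.50280594e-05,  1.26488408e-03,  2.33868012e-03,  1.26806759e-03,
       -1.47811485e-03, -2.98394231e-04]), 'joint_torque': array([-3.19009996e-03, -4.29496908e+01, -3.26133764e+01, -3.42307785e-04,
        5.28193574e-03, -6.67808081e-06]), 'position': array([ 0.17820268, -0.6245514 ,  0.25514884]), 'tool_rot': array([-3.13965205e+00, -3.55886834e-04,  2.77807829e-01]), 'force': array([ 0.13994313, -0.29565653,  0.49691856]), 'wrist_torque': array([-0.00969494, -0.04070816,  0.03638181]), 'gripper_force': 0.0, 'opening': 0.08499390556979021}
scene [-0.24721989  0.59603797  0.90248911] [ 0.6003754  -0.35616735 -0.71602667] 477.05520825499786
side [-0.18137125  1.0713495   0.57039743] [ 0.52943052 -0.74903783 -0.39830347] 500.8789025755586
wrist [ 0.24071144 -0.60682838  0.37314373] [-0.24932102 -0.06913263 -0.96595016] 298.2906277543131
```

View pics/s0.png

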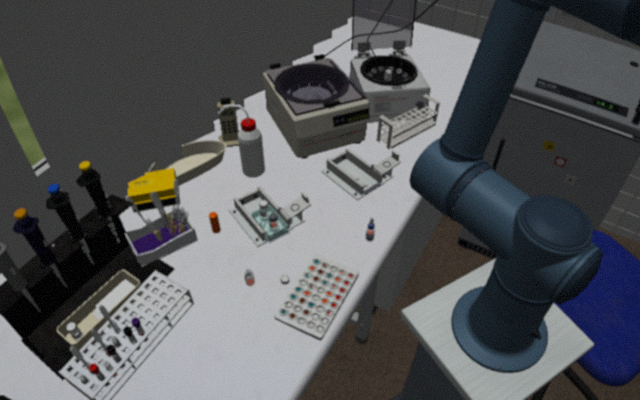

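View pics/d0.png

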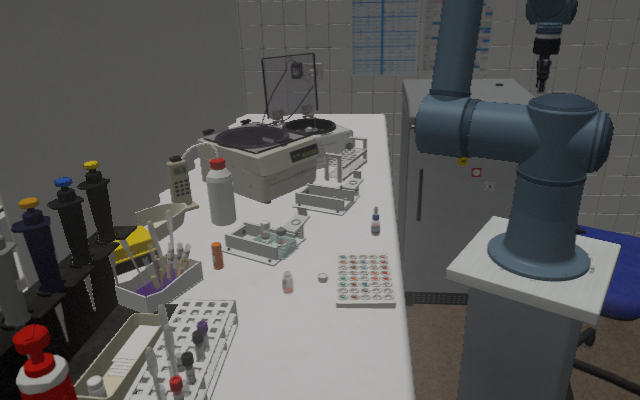

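The left bay, at about (268,215) in scene and (265,240) in side, holds the teal block. The spare bay is at (360,170). The orange vial at (214,222) is the look-alike and I'll leave it alone. Next I'll enlarge both views.

```bash
python3 - <<'E'
from h import *
a=cv2.imread('pics/s0.png');b=cv2.imread('pics/d0.png')
A=cv2.resize(a[180:250,225:325],None,fx=8,fy=8,interpolation=cv2.INTER_CUBIC)[:,:800]
B=cv2.resize(b[205:270,215:315],None,fx=8,fy=8,interpolation=cv2.INTER_CUBIC)
cv2.imwrite('pics/s0c.png',A);cv2.imwrite('pics/d0c.png',B)
c=env.get_calibration('scene')
for n,p in dict(bayused=(265,218),spare=(360,170),bottle=(370,238),small=(250,283),cap=(285,281),rackcorner=(325,260)).items(): print(n,onz(c,p,0.0))
E
```

```text
bayused [0.54134181 0.30384136 0.        ]
spare [ 0.57713131 -0.01061228  0.        ]
bottle [0.35229172 0.10612111 0.        ]
small [0.37499858 0.42023314 0.        ]
cap [3.40857769e-01 3.47746469e-01 1.11022302e-16]
rackcorner [0.3482056  0.23753046 0.        ]
```

View pics/s0c.png

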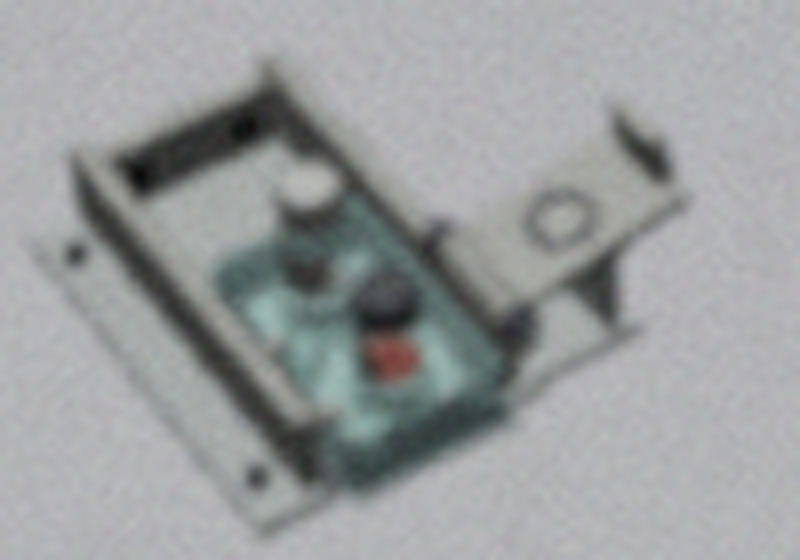

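View pics/d0c.png

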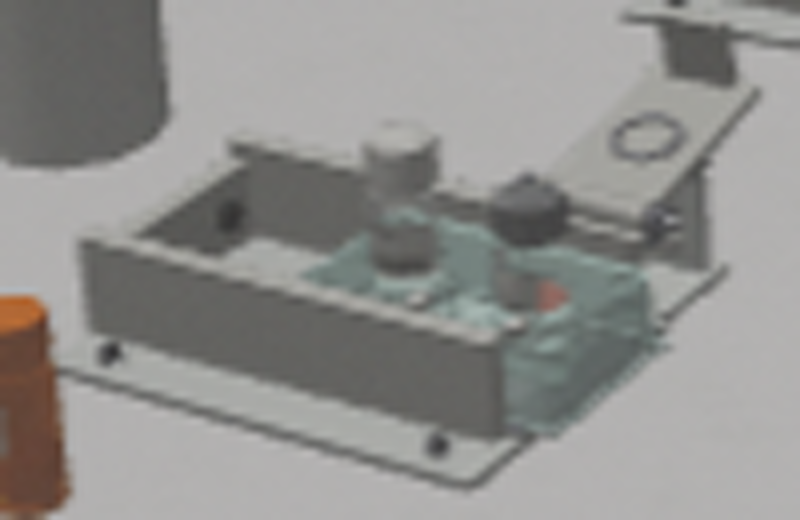

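Scene crop (8x, offset 225,180): base front-left corner (262,532), rear-left (30,240), outrigger front-right (640,325). White-capped vial at (310,185) towards the back stop, grey-capped at (388,298). Flag free end around (615,105)-(685,200), lug upright. Side crop (offset 215,205): front-left (470,487), outrigger corner (728,268).

```bash
cat >> h.py <<'E'
S=lambda u,v:((u+.5)/8-.5+225,(v+.5)/8-.5+180)
D=lambda u,v:((u+.5)/8-.5+215,(v+.5)/8-.5+205)
E
python3 - <<'E'
from h import *
s=env.get_calibration('scene');d=env.get_calibration('side')
def both(n,a,b):
    print(n,*[np.round(1000*x,1) for x in tri(s,S(*a),d,D(*b))])
FL=onz(s,S(262,532),.005);RL=onz(s,S(30,240),.005);FR=onz(s,S(640,325),.005)
print('sc',FL,RL,FR, np.linalg.norm(RL-FL),np.linalg.norm(FR-FL))
FLd=onz(d,D(470,487),.005);FRd=onz(d,D(728,268),.005);print('sd',FLd,FRd)
both('FL',(262,532),(470,487));both('FR',(640,325),(728,268))
both('backLtop',(75,152),(80,240));both('backRtop',(268,62),(235,145))
both('flag front free',(688,200),(757,92));both('cap1',(310,180),(402,138));both('cap2',(388,290),(530,200))
both('lugfree top',(615,103),(665,28))
for A,B in((FL,FR),(FLd,FRd),(RL,FL)):
    v=(A-B);print('yaw',np.degrees(np.arctan2(-v[0],v[1])) , np.degrees(np.arctan2(v[1],v[0])))
E
```

```text
sc [0.46222716 0.36122092 0.005     ] [0.61117811 0.37643843 0.005     ] [0.48062784 0.22089193 0.005     ] 0.1497262745656442 0.14153024345304252
sd [0.46402867 0.36289369 0.005     ] [0.48148269 0.22190377 0.005     ]
FL [464.9 360.8   3.1] 1.9
FR [482.2 220.4   3.8] 1.0
backLtop [613.6 356.7  35.5] 3.3
backRtop [620.6 284.6  35.2] 2.1
flag front free [479.6 204.6  56.4] 3.2
cap1 [530.  308.   71.1] 1.1
cap2 [486.4 303.7  60.9] 2.1
lugfree top [509.6 212.3  74.5] 0.7
yaw 7.470306920716986 97.470306920717
yaw 7.057095711082426 97.05709571108243
yaw -84.1666423607885 5.833357639211503
```

Bay frame estimate is origin about (0.545, 0.3145) with yaw about 7° (0.122 rad). The two views agree to within 2 mm. The flag starts at about 0.16 rad. I'll align tool x with bay x, shut the jaw and travel over.

Request:
{"name": "jog_arm", "arguments": {
  "commands": [
    [[0, 0, 0], 0.156],
    [[44, -41, 0], 0],
    [[44, -41, 0], 0],
    [[44, -41, 0], 0],
    [[44, -41, 0], 0],
    [[44, -41, 0], 0],
    [[44, -41, 0], 0],
    [[44, -41, 0], 0]
  ],
  "jaw": 1
}}

```text
time: 1.1
position: [0.4499, -0.301, 0.256]
tool_rot: [-3.141, 0.0, 0.122]
force: [1.1, -1.4, 0.3]
opening: -0.0004
gripper_force: 0.0
```

Request:
{"name": "jog_arm", "arguments": {
  "commands": [
    [[4, -60, 0], 0],
    [[4, -60, 0], 0],
    [[4, -60, 0], 0],
    [[4, -60, 0], 0],
    [[4, -60, 0], 0],
    [[4, -60, 0], 0],
    [[4, -60, 0], 0],
    [[4, -60, 0], 0]
  ]
}}

```text
time: 2.1
position: [0.4219, 0.1795, 0.2562]
tool_rot: [3.142, -0.0, 0.122]
force: [0.8, -0.6, -0.7]
opening: 0.0002
gripper_force: 0.0
```

Request:
{"name": "jog_arm", "arguments": {
  "commands": [
    [[4, -60, 0], 0],
    [[4, -59, 0], 0],
    [[0, 0, 50], 0],
    [[0, 0, 50], 0],
    [[0, 0, 0], 0]
  ]
}}

```text
time: 2.72
position: [0.4128, 0.2955, 0.1521]
tool_rot: [3.139, 0.01, 0.122]
force: [0.4, -0.8, 0.1]
opening: -0.0002
gripper_force: 0.0
```

```bash
cat >> h.py <<'E'
ex=np.array([.9925,.1219]);ey=np.array([-.1219,.9925]);O=np.array([.545,.3145])
def bay(p): r=np.array(p[:2])-O;return np.round(1000*np.array([r@ex,r@ey,p[2]]),1)
def wor(b): return np.r_[O+ex*b[0]/1000+ey*b[1]/1000,b[2]/1000]
E
python3 - <<'E'
from h import *
o=env.get_obs();print(o['position'],bay(o['position']),o['force'])
c=env.get_calibration('side');d=grab('side','d1.png');w=grab('wrist','w1.png')
p=o['position'];T=proj(c,[p,p-[0,0,.025]]);print(T)
im=cv2.imread('pics/d1.png');x,y=T[1].astype(int)
A=cv2.resize(im[y-55:y+45,x-75:x+75],None,fx=5,fy=5,interpolation=cv2.INTER_CUBIC)
print(x-75,y-55)
cv2.imwrite('pics/d1c.png',np.vstack([A,]))
W=cv2.imread('pics/w1.png');print(proj(env.get_calibration('wrist'),[wor(b) for b in((-75,58,5),(-75,-86,5),(-76,-102,55),(-57,-36,43))]))
E
```

```text
[0.41280625 0.295451   0.15205661] [-133.5   -2.8  152.1] [ 0.35173419 -0.75904279  0.0767525 ]
[[308.13902497 198.36759406]
 [308.53950524 209.09543785]]
233 154
[[249.61647239 132.48014685]
 [411.41088603 132.73161762]
 [453.64060506 137.1742826 ]
 [362.49662134 109.9428413 ]]
```

View pics/d1c.png

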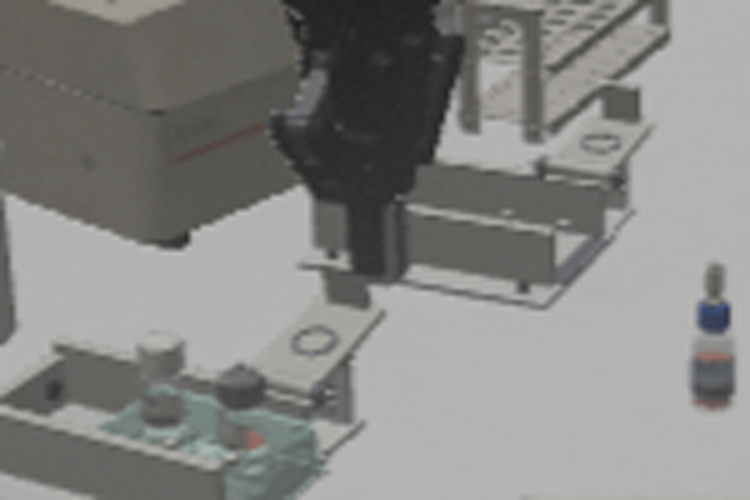

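View pics/w1.png

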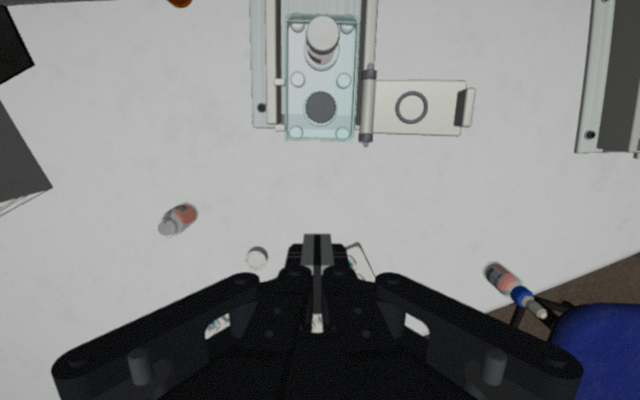

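The side crop shows the shut fingertips at about (308,210), matching 25 mm ahead of the TCP. The wrist picture shows the base front-left corner at (251,128), the hinge pin at (368,66..146), and the block between columns 286 and 356 with its near end at row 138. The flag plate's front end corner is at (462,136) and the lug at (457..475, 88..127).

```bash
python3 - <<'E'
from h import *
c=env.get_calibration('wrist');print(env.get_obs()['position'])
for n,p,z in(('FL',(251,128),5),('hinge',(368,106),46),('hingeFront',(366,146),44),('hingeback',(370,66),44),('blkL',(286,138),31),('blkR',(355,138),31),('flagfront',(462,136),52),('lugtop outer front',(471,127),78),('lugtop outer back',(475,88),78),('leftwall front inner',(285,130),38)):
    print(n,bay(onz(c,p,z/1000)))
E
```

```text
[0.41653133 0.29674603 0.15731815]
FL [-71.1  56.6   5. ]
hinge [-54.3 -39.5  46. ]
hingeFront [-83.7 -39.5  44. ]
hingeback [-26.2 -40.3  44. ]
blkL [-78.5  23.1  31. ]
blkR [-78.4 -32.5  31. ]
flagfront [ -75.2 -109.6   52. ]
lugtop outer front [ -68.2 -102.4   78. ]
lugtop outer back [ -43.9 -102.2   78. ]
leftwall front inner [-71.9  23.   38. ]
```

```bash
python3 - <<'E'
from h import *
o=env.get_obs();c=env.get_calibration('wrist');w=grab('wrist','w2.png');o2=env.get_obs()
print(o['position'],o2['position'],bay(o2['position']),o2['tool_rot'])
im=cv2.imread('pics/w2.png');cv2.imwrite('pics/w2c.png',cv2.resize(im[:150,235:485],None,fx=3.2,fy=3.2,interpolation=cv2.INTER_CUBIC))
T=np.array(c['world_to_cam']);np.save('w2T.npy',T)
E
```

```text
[0.41653133 0.29674603 0.15731815] [0.41736427 0.29701176 0.1585205 ] [-128.8   -1.8  158.5] [-3.14065192 -0.00329127  0.12148572]
```

View pics/w2c.png

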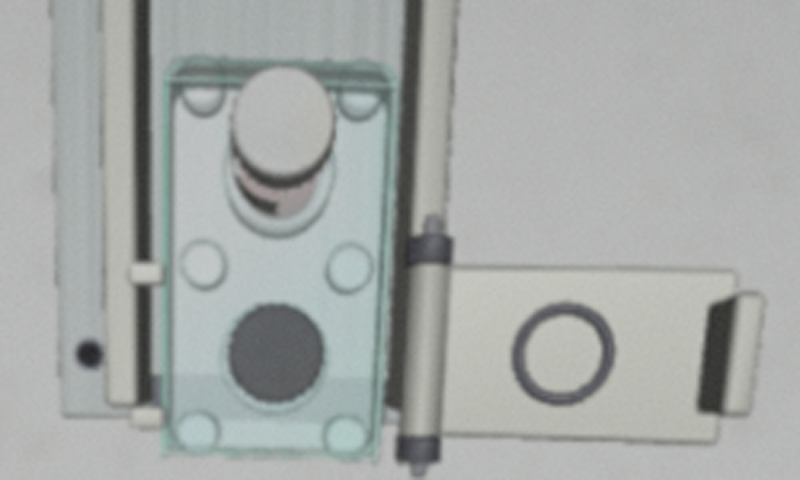

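Crop (3.2x, offset 235,0): base front-left (62,413), hinge ends (433,215) and (418,475), lug outer top edge (763,295)-(748,413), block near end row about 456 across columns 165-377, wall inner edges at columns 150 and 400.

```bash
python3 - <<'E'
from h import *
c=dict(env.get_calibration('wrist'));c['world_to_cam']=np.load('w2T.npy')
f=lambda u,v:((u+.5)/3.2-.5+235,(v+.5)/3.2-.5)
for n,p,z in(('FL',(62,413),5),('hingeFront',(418,475),43),('hingeback',(433,215),43),('blkL',(165,455),5),('blkR',(377,458),5),('blkLt',(165,455),31),('flagfront',(717,440),54),('lugF',(748,413),78),('lugB',(763,295),78),('lwall inner front',(137,402),38),('cap2',(277,353),62)):
    print(n,bay(onz(c,f(*p),z/1000)))
s=env.get_calibration('scene')
print('lug tri',[ (bay(x[0]),x[1]) for x in [tri(c,f(763,295),s,S(615,103))]],'FL',[ (bay(x[0]),x[1]) for x in [tri(c,f(62,413),s,S(262,532))]],'cap2',[ (bay(x[0]),x[1]) for x in [tri(c,f(277,353),s,S(388,290))]])
E
```

```text
FL [-71.7  53.9   5. ]
hingeFront [-85.4 -39.2  43. ]
hingeback [-26.6 -40.4  43. ]
blkL [-83.3  25.6   5. ]
blkR [-84.1 -33.6   5. ]
blkLt [-81.5  23.   31. ]
flagfront [ -76.  -106.3   54. ]
lugF [ -69.3 -100.8   78. ]
lugB [ -46.2 -101.2   78. ]
lwall inner front [-68.4  28.7  38. ]
cap2 [-57.7  -4.8  62. ]
lug tri [(array([ -45.7, -100.5,   73.8]), np.float64(0.00511502996908251))] FL [(array([-72.1,  54.8,  -0.5]), np.float64(0.0006728058981761047))] cap2 [(array([-57.7,  -5. ,  57.2]), np.float64(0.0004139345723000857))]
```

Request:
{"name": "jog_arm", "arguments": {
  "commands": [
    [[0, 2, 40], 0],
    [[0, 0, 40], 0],
    [[0, 0, 30], 0],
    [[0, 0, 12], 0],
    [[6, 0, 0], 0],
    [[6, 0, 0], 0],
    [[0, 0, 0], 0]
  ]
}}

```text
time: 3.75
position: [0.43, 0.2967, 0.0359]
tool_rot: [-3.141, -0.003, 0.122]
force: [-0.9, 0.6, -0.4]
opening: -0.0
gripper_force: 0.0
```

```bash
python3 -c "
from h import *
o=env.get_obs();print(bay(o['position']),o['force'],o['tool_rot'])"
```

```text
[-116.3   -3.7   35.9] [-0.9208837   0.59892161 -0.36617786] [-3.14070733 -0.00330163  0.12151922]
```

Request:
{"name": "jog_arm", "arguments": {
  "commands": [
    [[12, 0, 0], 0],
    [[5, 0, 0], 0],
    [[4, 0, 0], 0],
    [[5, 0, 0], 0],
    [[5, 0, 0], 0],
    [[5, 0, 0], 0],
    [[5, 0, 0], 0],
    [[5, 0, 0], 0]
  ]
}}

```text
time: 4.75
position: [0.4741, 0.3017, 0.0342]
tool_rot: [3.142, 0.0, 0.122]
force: [0.0, -0.4, 0.1]
opening: -0.0002
gripper_force: 0.4
```

Request:
{"name": "jog_arm", "arguments": {
  "commands": [
    [[5, 0, 0], 0],
    [[5, 0, 0], 0],
    [[5, 0, 0], 0],
    [[4, 0, 0], 0],
    [[4, 0, 0], 0],
    [[2, 0, 0], 0],
    [[0, 0, 0], 0]
  ]
}}

```text
time: 5.62
position: [0.4991, 0.3048, 0.0345]
tool_rot: [-3.141, -0.001, 0.122]
force: [-0.0, 0.1, -0.1]
opening: -0.0
gripper_force: 0.0
```

```bash
python3 -c "
from h import *
o=env.get_obs();print(bay(o['position']),o['force'],o['tool_rot'])"
```

```text
[-46.8  -4.   34.5] [-0.00855486  0.13883604 -0.06525307] [-3.14144448e+00 -8.61497836e-04  1.21745630e-01]
```

Request:
{"name": "jog_arm", "arguments": {
  "commands": [
    [[2, 0, 0], 0],
    [[2, 0, 0], 0],
    [[2, 0, 0], 0],
    [[0, 0, 0], 0]
  ]
}}

```text
time: 6.12
position: [0.505, 0.3055, 0.0343]
tool_rot: [-3.141, -0.001, 0.122]
force: [0.2, 0.0, 0.0]
opening: 0.0001
gripper_force: 0.0
```

Request:
{"name": "jog_arm", "arguments": {
  "commands": [
    [[1, 0, 0], 0],
    [[1, 0, 0], 0],
    [[0, 0, 0], 0]
  ]
}}

```text
time: 6.5
position: [0.5067, 0.3057, 0.0343]
tool_rot: [-3.142, -0.0, 0.122]
force: [-1.0, -1.1, 0.2]
opening: -0.0004
gripper_force: 0.4
```

Request:
{"name": "jog_arm", "arguments": {
  "commands": [
    [[1, 0, 0], 0],
    [[1, 0, 0], 0],
    [[0, 0, 0], 0]
  ]
}}

```text
time: 6.88
position: [0.5069, 0.3058, 0.034]
tool_rot: [3.141, 0.005, 0.122]
force: [-8.0, -0.6, 6.1]
opening: -0.0001
gripper_force: 4.0
```

The block met the back stop at TCP bay x = -38.9. I predicted -39, and the reaction is about 8 N. Backing off and moving outside the flag.

Request:
{"name": "jog_arm", "arguments": {
  "commands": [
    [[-4, 0, 0], 0],
    [[-8, 0, 0], 0],
    [[0, 0, -45], 0],
    [[0, 0, -45], 0],
    [[0, 0, -20], 0],
    [[-4, 60, 0], 0],
    [[-2, 59, 0], 0],
    [[0, 0, 0], -0.17]
  ]
}}

```text
time: 7.88
position: [0.5049, 0.1824, 0.1433]
tool_rot: [3.141, 0.002, 0.291]
force: [-0.3, 1.8, -0.5]
opening: -0.0003
gripper_force: 0.0
```

Request:
{"name": "jog_arm", "arguments": {
  "commands": [
    [[0, 0, 0], -0.18],
    [[0, 0, 0], -0.18],
    [[0, 0, 0], -0.18],
    [[0, 0, 0], -0.18],
    [[0, 0, 0], -0.18],
    [[0, 0, 0], -0.18],
    [[0, 0, 0], -0.18],
    [[0, 0, 0], -0.14]
  ]
}}

```text
time: 8.88
position: [0.5044, 0.1855, 0.1431]
tool_rot: [-3.14, 0.0, 1.697]
force: [-0.5, -0.1, 0.4]
opening: -0.0002
gripper_force: 0.0
```

```bash
python3 - <<'E'
from h import *
o=env.get_obs();print(bay(o['position']),o['force'],o['tool_rot'],o['joints'],o['time'])
a=grab('scene','s1.png');b=grab('side','d2.png')
A=cv2.resize(cv2.imread('pics/s1.png')[180:250,225:325],(800,560),interpolation=cv2.INTER_CUBIC)
B=cv2.resize(cv2.imread('pics/d2.png')[185:270,215:315],(800,680),interpolation=cv2.INTER_CUBIC)
cv2.imwrite('pics/s1c.png',np.hstack([cv2.resize(A,(400,280)),cv2.resize(B[-560:],(400,280))]))
E
```

```text
[ -56.  -123.1  143.1] [-0.52164061 -0.06668761  0.36142475] [-3.13989880e+00  4.22189476e-05  1.69651577e+00] [ 1.41316414e-01  1.18729600e-01  1.92501068e+00 -1.77281730e-05
  1.09954668e+00  1.56050650e-02] 8.875
```

View pics/s1c.png

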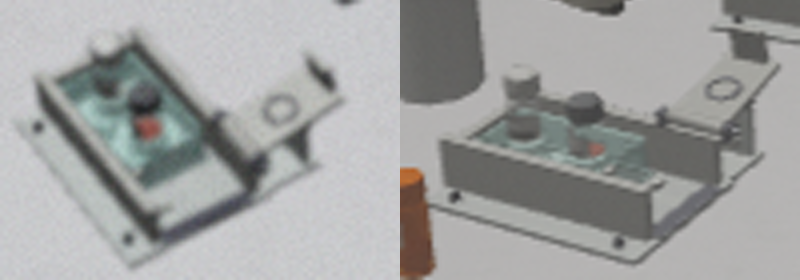

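Both views show the block against the back stop with the vials upright and the flag still open. Lowering the tip to lug height and feeling for contact.

Request:
{"name": "jog_arm", "arguments": {
  "commands": [
    [[0, -1, 25], 0],
    [[0, 0, 21], 0],
    [[5, 0, 0], 0],
    [[2, 0, 0], 0],
    [[1, 0, 0], 0],
    [[0, 0, 0], 0]
  ]
}}

```text
time: 9.72
position: [0.5037, 0.1936, 0.0991]
tool_rot: [3.14, -0.0, 1.692]
force: [-0.1, 0.5, 0.0]
opening: 0.0001
gripper_force: 0.0
```

Request:
{"name": "jog_arm", "arguments": {
  "commands": [
    [[1, 0, 0], 0],
    [[1, 0, 0], 0],
    [[0, 0, 0], 0]
  ]
}}

```text
time: 10.1
position: [0.503, 0.1955, 0.0983]
tool_rot: [-3.142, -0.0, 1.692]
force: [0.4, 0.5, 0.6]
opening: 0.0001
gripper_force: 0.0
```

Request:
{"name": "jog_arm", "arguments": {
  "commands": [
    [[1, 0, 0], 0],
    [[0, 0, 0], 0]
  ]
}}

```text
time: 10.35
position: [0.5029, 0.1962, 0.0983]
tool_rot: [-3.141, 0.001, 1.692]
force: [0.6, -1.7, 0.3]
opening: 0.0
gripper_force: 1.0
```

Request:
{"name": "jog_arm", "arguments": {
  "commands": [
    [[1, 0, 0], 0],
    [[0, 0, 0], 0]
  ]
}}

```text
time: 10.6
position: [0.503, 0.1966, 0.0986]
tool_rot: [-3.141, 0.002, 1.692]
force: [-1.1, -5.9, 1.9]
opening: -0.0001
gripper_force: 3.1
```

Request:
{"name": "jog_arm", "arguments": {
  "commands": [
    [[1, 0, 0], 0],
    [[0, 0, 0], 0]
  ]
}}

```text
time: 10.85
position: [0.503, 0.1969, 0.0988]
tool_rot: [-3.141, 0.004, 1.693]
force: [-1.3, -10.3, 4.6]
opening: -0.0
gripper_force: 4.9
```

Request:
{"name": "jog_arm", "arguments": {
  "commands": [
    [[2.6, 0, -4.7], 0],
    [[2.9, 0, -4.5], 0],
    [[0, 0, 0], 0]
  ]
}}

```text
time: 11.22
position: [0.5024, 0.2032, 0.1084]
tool_rot: [3.141, 0.002, 1.692]
force: [-1.5, -6.3, 6.1]
opening: 0.0
gripper_force: 3.7
```

```bash
cat > st.py <<'E'
from h import *
o=env.get_obs();p=bay(o['position']);f=o['force']
print('t',o['time'],'tip face',p[0],p[1]+11+39.5,p[2]-25-43,'F bay',np.round([f[:2]@ex,f[:2]@ey,f[2]],1))
E
python3 st.py
```

```text
t 11.225 tip face -55.9 -54.8 40.400000000000006 F bay [-2.2 -6.1  6.1]
```

Request:
{"name": "jog_arm", "arguments": {
  "commands": [
    [[3.1, 0, -4.4], 0],
    [[3.4, 0, -4.0], 0],
    [[0, 0, 0], 0]
  ]
}}

```text
time: 11.6
position: [0.5015, 0.2106, 0.1166]
tool_rot: [3.141, 0.0, 1.692]
force: [-0.5, -3.6, 4.3]
opening: 0.0003
gripper_force: 2.7
```

```bash
python3 st.py
```

```text
t 11.6 tip face -55.8 -47.400000000000006 48.599999999999994 F bay [-0.9 -3.5  4.3]
```

Request:
{"name": "jog_arm", "arguments": {
  "commands": [
    [[4.2, 0, -3.3], 0],
    [[4.3, 0, -3.0], 0],
    [[4.5, 0, -2.6], 0],
    [[0, 0, 0], 0]
  ]
}}

```text
time: 12.1
position: [0.5003, 0.2234, 0.126]
tool_rot: [3.14, 0.001, 1.692]
force: [-1.1, -4.9, 7.7]
opening: -0.0001
gripper_force: 4.4
```

```bash
python3 st.py; python3 - <<'E'
from h import *
grab('side','d3.png')
cv2.imwrite('pics/d3c.png',cv2.resize(cv2.imread('pics/d3.png')[150:260,215:345],None,fx=5,fy=5,interpolation=cv2.INTER_CUBIC))
E
```

```text
t 12.1 tip face -55.5 -34.5 58.0 F bay [-1.7 -4.7  7.7]
```

View pics/d3c.png

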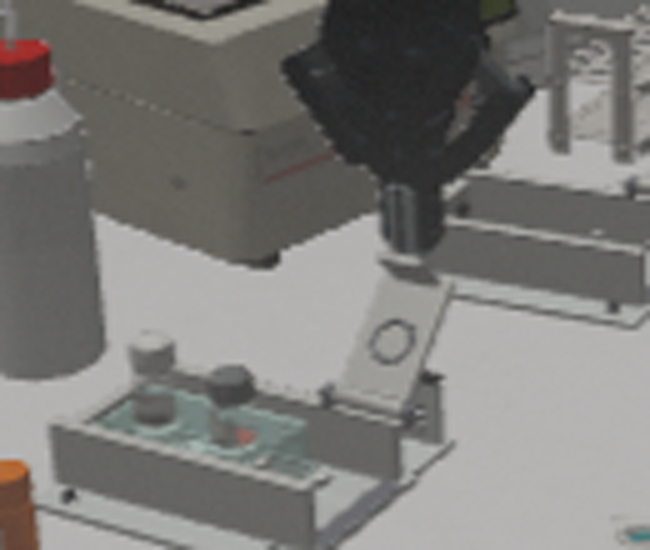

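The picture shows the flag raised to about 50-55°, with the tip resting on the lug end at crop (410,250). Next I'll step out and down to push from behind with the side of the finger.

Request:
{"name": "jog_arm", "arguments": {
  "commands": [
    [[-5, 0, -5], 0],
    [[-20, 0, 0], 0],
    [[0, 0, 20], 0],
    [[0, 0, 15], 0],
    [[5, 0, 0], 0],
    [[4, 0, 0], 0],
    [[0, 0, 0], 0]
  ]
}}

```text
time: 13.02
position: [0.5019, 0.208, 0.0955]
tool_rot: [3.14, -0.0, 1.693]
force: [-0.8, 0.8, -0.1]
opening: 0.0002
gripper_force: 0.0
```

```bash
python3 st.py
```

```text
t 13.025 tip face -55.8 -50.0 27.5 F bay [-0.7  0.9 -0.1]
```

Now push in, following the arc of the plate's lower end corner.

Request:
{"name": "jog_arm", "arguments": {
  "commands": [
    [[3, 0, 0], 0],
    [[3, 0, -1], 0],
    [[4, 0, -3], 0],
    [[4, 0, -3], 0],
    [[0, 0, 0], 0]
  ]
}}

```text
time: 13.65
position: [0.4997, 0.2218, 0.1019]
tool_rot: [3.142, -0.001, 1.692]
force: [0.5, -0.9, -0.1]
opening: 0.0001
gripper_force: 0.0
```

```bash
python3 st.py
```

```text
t 13.65 tip face -56.3 -36.0 33.900000000000006 F bay [ 0.3 -1.  -0.1]
```

Request:
{"name": "jog_arm", "arguments": {
  "commands": [
    [[5, 0, -3], 0],
    [[5, 0, -2], 0],
    [[5, 0, -2], 0],
    [[5, 0, -1], 0],
    [[5, 0, -1], 0],
    [[5, 0, 0], 0],
    [[0, 0, 0], 0]
  ]
}}

```text
time: 14.52
position: [0.4961, 0.2514, 0.1107]
tool_rot: [-3.141, -0.0, 1.692]
force: [-0.0, -0.1, -0.3]
opening: -0.0001
gripper_force: 0.0
```

```bash
python3 st.py
```

```text
t 14.525 tip face -56.2 -6.100000000000001 42.7 F bay [-0.  -0.1 -0.3]
```

Request:
{"name": "jog_arm", "arguments": {
  "commands": [
    [[6, 0, 0], 0],
    [[6, 0, 0], 0],
    [[4, 0, 1], 0],
    [[4.5, 0, 1], 0],
    [[4, 0, 2], 0],
    [[4, 0, 2], 0],
    [[3.5, 0, 2.5], 0],
    [[3.5, 0, 2.5], 0]
  ]
}}

```text
time: 15.52
position: [0.4919, 0.2865, 0.0996]
tool_rot: [3.142, 0.0, 1.692]
force: [-0.5, -0.3, 0.4]
opening: 0.0002
gripper_force: 0.2
```

```bash
python3 st.py
```

```text
t 15.525 tip face -56.1 29.2 31.599999999999994 F bay [-0.5 -0.3  0.4]
```

Request:
{"name": "jog_arm", "arguments": {
  "commands": [
    [[3, 0, 3], 0],
    [[3, 0, 3.5], 0],
    [[2, 0, 3.5], 0],
    [[2, 0, 4], 0],
    [[1.5, 0, 4], 0],
    [[1.5, 0, 4], 0],
    [[0.5, 0, 3], 0],
    [[0, 0, 0], 0]
  ]
}}

```text
time: 16.52
position: [0.4901, 0.2996, 0.0744]
tool_rot: [-3.141, 0.0, 1.692]
force: [0.1, 0.0, -0.3]
opening: 0.0001
gripper_force: 0.0
```

```bash
python3 st.py
```

```text
t 16.525 tip face -56.3 42.4 6.400000000000006 F bay [ 0.1 -0.  -0.3]
```

Pressing down gently to the end stop.

Request:
{"name": "jog_arm", "arguments": {
  "commands": [
    [[0, 0, 1], 0],
    [[0, 0, 1], 0],
    [[0, 0, 1], 0],
    [[0, 0, 0], 0]
  ]
}}

```text
time: 17.02
position: [0.4903, 0.2996, 0.0718]
tool_rot: [-3.142, 0.0, 1.692]
force: [0.1, 0.5, 0.1]
opening: 0.0001
gripper_force: 0.0
```

Request:
{"name": "jog_arm", "arguments": {
  "commands": [
    [[0, 0, 1], 0],
    [[0, 0, 1], 0],
    [[0, 0, 0], 0]
  ]
}}

```text
time: 17.4
position: [0.4904, 0.2997, 0.0705]
tool_rot: [-3.141, 0.0, 1.692]
force: [-2.3, -0.5, 5.8]
opening: -0.0
gripper_force: 2.8
```

```bash
python3 st.py
```

```text
t 17.4 tip face -56.0 42.5 2.5 F bay [-2.3 -0.2  5.8]
```

Request:
{"name": "jog_arm", "arguments": {
  "commands": [
    [[0, 0, 1], 0],
    [[0, 0, 0], 0],
    [[0, 0, -3], 0],
    [[0, 0, -20], 0],
    [[0, 0, -50], 0],
    [[-40, 0, -20], 0],
    [[-40, 0, 0], 0],
    [[0, 0, 0], 0]
  ]
}}

```text
time: 18.4
position: [0.5007, 0.2186, 0.1633]
tool_rot: [3.14, 0.0, 1.689]
force: [0.0, -0.6, -0.6]
opening: 0.0004
gripper_force: 0.0
```

```bash
python3 st.py; python3 - <<'E'
from h import *
grab('side','d4.png');grab('scene','s4.png')
A=cv2.resize(cv2.imread('pics/s4.png')[180:250,225:325],(400,280),interpolation=cv2.INTER_CUBIC)
B=cv2.resize(cv2.imread('pics/d4.png')[200:270,215:315],(400,280),interpolation=cv2.INTER_CUBIC)
cv2.imwrite('pics/e.png',np.hstack([A,B]))
E
```

```text
t 18.4 tip face -55.6 -39.3 95.30000000000001 F bay [-0.1 -0.6 -0.6]
```

View pics/e.png

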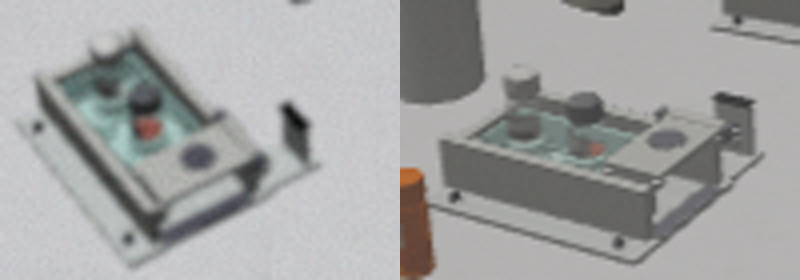

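The flag lies flat across the mouth with its disc up (scene crop (200,157), side crop (665,138)). The block is home, the vials are upright, and the robot is clear.

```bash
python3 -c "
from rig import env
print(env.sign_off())"
```

```text
the job is handed in; nothing more can be done
None
```

The block is fully home against the back stop and the left bay's flag is flipped flat across the mouth, disc face up; I handed the job in at about 18.5 s of the 51 s allowed, and `sign_off()` returned no verdict.

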